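# Couple and lock the tow coupler on the inclined ball stand

### The job

Park the tow coupler on the ball of the inclined stand: raise its lock handle fully, gently lower the coupler over the ball until it is fully home with its tail in the fork, then press the handle right down to lock it, and let go. Leave the oiler, the setup block, the hammer and the screwdriver where they are.

Things in the scene. Friction and masses are not known exactly. Their poses are not given: they have to be found in the camera images.
- coupler: Dark steel trailer-style ball coupler, 183 mm long, about 0.8 kg with its handle, flat on its underside on the cart. Origin: centre of its underside, midway along; x towards the round nose, y to its left, z up out of its top. Behind: a straight inverted-U channel 34 mm wide, x = -90 to +35 mm, sides z = 0 to 38 mm. Nose: round bell centred on x = +60 mm, 54 mm tall, 66 mm across at its mouth.
- socket (a point): Point in the coupler's bell where the ball's centre lies when fully home: at x = 60, z = 28 mm of the coupler. The bell is open below: flared mouth about 53 mm wide inside, bore 43 mm, for the 40 mm ball. With the handle down a pawl reaches under the ball, which can then neither enter nor leave; with the handle above 1.2 rad the bore is clear.
- hinge (a point): Axis of the lock handle on the coupler, at x = 26, z = 42 mm of the coupler; the handle turns about the coupler's y.
- handle (a joint): Lock handle, rad: 0 is fully down (locked, lying back over the tail), 1.75 is fully up (stop; the lever then leans a little over the nose). Raising swings the knob up and forward, towards the nose. The hinge is stiff (about 0.1 N m of friction): the handle stays where it is left. The last bit down may need a push of 5 to 10 N on the knob.
- knob (a point): Centre of the 28 mm black ball knob on the end of the lock handle, 86 mm from the hinge. At 0 rad it is at x = -55, z = 70 mm of the coupler (32 mm above the channel's top), at 1.75 rad at about x = 68, z = 117 mm. It can pivot between fingers that pinch it from its two sides (along the coupler's y).
- stand: Fixed grey steel stand, base 215 x 100 mm; origin: centre of its underside, x towards its high end, z up. It carries the inclined deck.
- deck: The stand's inclined plate, 200 x 90 x 8 mm, sloping 30 degrees: x runs up the slope, y to its left, z square to the plate, leaning 30 degrees towards the low end. Origin: plate centre, 66 mm above the cart. A seated coupler lies parallel to it, nose up the slope (its x along the deck's x), underside at z = 29 mm, tail in the fork.
- ball (a point): Centre of the 40 mm steel ball on its post, 60 mm up the slope from the deck's origin and 57 mm square above it. Axes as the deck's. The coupler goes on square to the deck, i.e. along the deck's z.
- oiler: Grey oil bottle with a red spout, 57 mm wide, 151 mm tall, upright on the cart in its far left corner. Origin: centre of its underside. Bystander.
- block: Steel set-up block with holes, 51 x 76 x 26 mm, on the cart near the robot. Origin: centre of its underside. Bystander.
- deadblow: Small orange hammer, 160 mm long, lying near the cart's far edge. Origin: centre of its underside. Bystander.
- driver: Screwdriver, 163 mm long, lying near the cart's far edge. Origin: centre of its underside. Bystander.
- tail (a point): Place to grip the coupler across its 34 mm wide channel: x = -45, z = 24 mm of the coupler, on its middle line.
- fork (a point): Middle of the top of the fork's pad, at x = -80, z = 28.5 mm of the deck: it carries the coupler's tail end. Pad 24 mm long; two flared ears beside it, 43 mm apart at the pad, rise 19 mm.

How it is judged:
By the outcome, as a careful person would: the job done as asked, in the order asked, and still so for the second after the job is handed in, with the robot touching nothing.
It also fails if it takes over 67 s, if anything falls off the work surface, if the arm or the gripper's body presses on something with over 40 N, if the wrist force passes 120 N, or if a joint passes its speed limit or range.

### The arm

A 7-joint arm with a two-finger parallel gripper is mounted at the origin on a cart in front of the work surface, level with it; the furniture and walls round the work are solid. World frame = base frame: x ahead of the robot, y to its left, z up, the work surface at z = 0. Lengths are in m, angles in rad, forces in N, time in s.
With the tool pointing down it reaches from about 0.4 to 0.85 m from the base axis. Payload 4.5 kg.
Tool frame: the origin (TCP) lies between the finger pads; the fingertips stand 19 mm ahead of it and the grasp point (between the pads) is the TCP (bot.tcp_to_tips is the distance from the TCP to the fingertips, in m); z points along the fingers, x is the direction in which the jaws open and shut, and the axes are right-handed (so a half turn about z gives the same grasp; the last joint's range is limited). The gripper opens to 88 mm and grips with 3 to 60 N. Pads are 18 mm wide; open, the fingers measure 123 mm over their backs; the gripper's body (75 mm by 187 mm) begins 45 mm behind the grasp point.
Start: joints at [-1.091, 0.689, -0.195, 1.565, 0.157, 0.902, -0.215], TCP at [0.269, 0.564, 0.258] pointing down, gripper open.
Joint ranges: [-3.01, 3.01], [-0.46, 2.08], [-1.47, 1.51], [0.13, 2.56], [-1, 4.14], [0.04, 2.09], [-2.66, 2.66]. Speed limits (rad/s): [2.57, 2.57, 3.14, 3.14, 3.14, 3.14, 3.14].

### API

Orientations are given as a rotation vector (axis times angle).
In Python, from rig import bot gives the robot as it stands.
- The arm moves only by the tool arm_command, never from a script. Its arguments are lists of equal length, an entry for each row: "linear": the shift along the tool's x, y, z in mm, a list of three; "dr": the turn, a rotation vector about the tool's x, y, z in degrees, a list of three; "grip": the closure, from -1 (fully open) to 1 (shut). A call has 1 to 12 rows; each row is the pose to reach, as a shift and turn from the pose commanded when the call began, along the tool's axes at that moment; what a row does not reach only later rows make up. A row lasts 1/8 s, in which the tool goes at most 62.5 mm and 10.7 degrees, less where a joint would pass 70% of its speed; a pose out of reach is approached as far as the arm can. A call with a gripper value outside its range is refused whole. The fingers move at their own pace and stop on an object; "force" is the grip in N (left out, the last holds). Time passes only in rows, so rows that repeat a pose let the fingers close. It gives the time, the measured TCP pose, the force and the opening at its end, in the units of the state.
- bot.get_obs(): the state, without advancing time (a new reading comes with each control period).
- bot.grab_frame(name): name is "scene" or "top" or "wrist"; returns (picture, depth): 400x640x3 uint8, red, green, blue; 400x640 float32, m along the optical axis (not along the pixel's ray), 0 where there is no reading.
- bot.camera_info(name): a dict with "fx", "fy", "cx", "cy" (pixels), "xyz" and "orientation" of the camera in the world. Camera axes: x right, y up, looking along -z (the intrinsics and any distortion apply to the point x, -y, -z); pixel columns grow to the right and rows downward; lengths in m; the calibration is good to about 2 mm. A picture is of the moment at which its call begins: read the wrist's pose just before it. camera_info takes no time and is no camera call; for the wrist camera it gives the pose at the moment of the call.
- bot.sign_off(): hands the job in, once; it reports no verdict.
Trained networks look in the newest picture that a camera, given by its name, has taken for a name from the list of things; names that differ only in an ending like _2 or _b are one class to them, and where a whole thing is asked for, a point or a joint stands for the part that bears it (a point fixed in the world has none). Each returns a list of dicts, best first, with "confidence" (0 to 1); they miss things now and then, are a little off and sometimes report something else, mostly with a low value. They report only what shows in the picture. A call takes as long as a camera call.
- bot.silhouettes(camera, query): "mask" (400x640 bool, what is visible of it) and "extent" ([left, top, right, bottom] in pixels, round what is visible of it).
- bot.landmark_of(camera, query): "location" ([column, row] in pixels: a listed point, or the origin of a listed thing).
The state is a dict: "t": time; "qpos": joint angles; "joint_velocities": joint speeds; "tau": joint torques, N m; "eef_pos": TCP position; "ee_rot": TCP orientation; "contact_force": force on the tool from outside, world axes, zero at the start; "ft_torque": the same for the moment, N m; "grip_width": finger opening in m.
Only numpy, scipy, OpenCV 4.12 (cv2) and the standard library are available. Lean on these libraries where they do the work, as an engineer would, in place of code of your own. Each camera call takes 0.05 s, during which the arm holds its last target. There are 200 camera calls.

## Working session

There is one attempt and no reset: what is moved stays moved. The work goes in short steps, Python scripts to look and compute and a tool call to move; the robot and the scene stay as the last step left them, time stands still between calls to the robot, and variables do not carry over. Pictures are saved under pics/ and viewed, about 8 in all and at most 12, crops included, and the job is handed in when it is done.

Besides the shell and the picture viewer there is one more tool, called by a JSON object that holds its "fn" and its "kwargs". arm_command: Moves the arm, as the interface text tells. Its arguments: {"type":"object","properties":{"linear":{"type":"array"},"dr":{"type":"array"},"grip":{"type":"array"},"force":{"type":"number"}},"required":["linear","dr","grip"]}

```bash
mkdir -p pics; ls; cat > h.py <<'E'
import numpy as np, cv2
from rig import bot
from scipy.spatial.transform import Rotation as R
def ori(o):
    o=np.array(o,float)
    if o.shape==(3,3): return o
    return R.from_rotvec(o).as_matrix() if o.size==3 else R.from_quat(o).as_matrix()
def w2p(ci,P):
    c=(np.atleast_2d(P)-ci['xyz'])@ori(ci['orientation'])
    return np.c_[ci['cx']+ci['fx']*c[:,0]/-c[:,2], ci['cy']+ci['fy']*(-c[:,1])/-c[:,2]]
def p2w(ci,u,v,d):
    c=np.stack([(u-ci['cx'])/ci['fx']*d,-(v-ci['cy'])/ci['fy']*d,-d],-1)
    return c@ori(ci['orientation']).T+ci['xyz']
def cloud(ci,dep,mask):
    v,u=np.nonzero(mask&(dep>0)); return p2w(ci,u.astype(float),v.astype(float),dep[v,u])
def save(n,img): cv2.imwrite('pics/'+n,img[...,::-1])
E
python3 - <<'E'
from h import *
o=bot.get_obs(); print(o['t'],o['eef_pos'],o['ee_rot'],o['grip_width'])
ims=[]
for n in('scene','top'):
    im,d=bot.grab_frame(n); ci=bot.camera_info(n); print(n,ci)
    np.savez(n,im=im,d=d)
    for q in('coupler','stand','socket','hinge','knob','tail','ball','fork','deck','handle','block','oiler'):
        r=bot.landmark_of(n,q)
        if r:
            l=r[0]; u,v=l['location']; dd=d[int(np.clip(v,0,399)),int(np.clip(u,0,639))]
            print(q,np.round(l['location'],1),round(l['confidence'],2),len(r),np.round(p2w(ci,u,v,dd),3))
        else: print(q,None)
    save(n+'0.png',im)
E
```

```text
pics
0.0 [0.26927638 0.56334749 0.25691246] [ 2.65657277e+00  1.67490758e+00 -2.34354387e-03] 0.08817558019007031
scene {'fx': 434.95432765188315, 'fy': 434.95432765188315, 'cx': 316.0837595505188, 'cy': 193.80744678054052, 'xyz': array([ 0.07540737, -0.71133424,  0.79094148]), 'orientation': array([ 0.8866206, -0.2396529, -0.472384 ])}
coupler [353.7 249.9] 0.93 1 [ 0.53  -0.101  0.03 ]
stand [300.4 196.9] 0.6 3 [0.505 0.131 0.044]
socket [369.5 230.2] 0.93 1 [ 0.592 -0.078  0.049]
hinge [356.8 233. ] 0.7 1 [ 0.552 -0.079  0.058]
knob [343.2 235.1] 0.49 1 [ 0.498 -0.099  0.093]
tail [342.1 247.6] 0.97 1 [ 0.505 -0.088  0.038]
ball [296.8 150.4] 0.71 2 [0.53  0.195 0.152]
fork [318.  195.2] 0.75 3 [0.547 0.106 0.052]
deck [298.  177.8] 0.61 1 [0.526 0.183 0.069]Traceback (most recent call last):
  File "<stdin>", line 8, in <module>
ValueError: it knows: ball, block, coupler, deadblow, deck, driver, fork, hinge, knob, oiler, socket, stand, tail
```

```bash
python3 - <<'E'
from h import *
n='top'; im,d=bot.grab_frame(n); ci=bot.camera_info(n); print(n,ci)
np.savez(n,im=im,d=d)
for q in('coupler','stand','socket','hinge','knob','tail','ball','fork','deck','block','oiler'):
    r=bot.landmark_of(n,q)
    for l in r[:2]:
        u,v=l['location']; dd=d[int(np.clip(v,0,399)),int(np.clip(u,0,639))]
        print(q,np.round(l['location'],1),round(l['confidence'],2),len(r),np.round(p2w(ci,u,v,dd),3))
save('top0.png',im)
s=np.load('scene.npz')['im']
save('both0.png',np.vstack([s[60:360,100:600],im[50:350,70:570]]))
E
```

```text
top {'fx': 377.16525070831364, 'fy': 377.16525070831364, 'cx': 319.79022236978983, 'cy': 197.35807061339062, 'xyz': array([0.33834893, 0.05989772, 0.95321164]), 'orientation': array([ 0.16955416, -0.16338716, -1.47361059])}
coupler [377.1 202.9] 0.76 1 [ 0.544 -0.075  0.001]
stand [273.8 193. ] 0.83 1 [0.531 0.183 0.069]
socket [370.5 173.4] 0.63 2 [ 0.606 -0.047  0.055]
socket [271.5 188.9] 0.4 2 [0.54  0.19  0.071]
hinge [376.4 186.2] 0.69 1 [ 0.576 -0.064  0.049]
knob [387.9 216.6] 0.62 2 [ 0.495 -0.089  0.092]
knob [319.6 149.4] 0.31 2 [ 0.676  0.086 -0.002]
tail [381.  215.4] 0.65 1 [ 0.506 -0.082  0.036]
ball [257.  182.3] 0.69 1 [0.531 0.209 0.163]
fork [307.8 197.3] 0.77 1 [0.532 0.102 0.052]
deck [273.9 191.9] 0.81 1 [0.534 0.183 0.069]
block [308.8 272.2] 0.83 1 [0.354 0.083 0.023]
oiler [240.4 141.5] 0.79 1 [0.655 0.282 0.066]
```

View pics/both0.png

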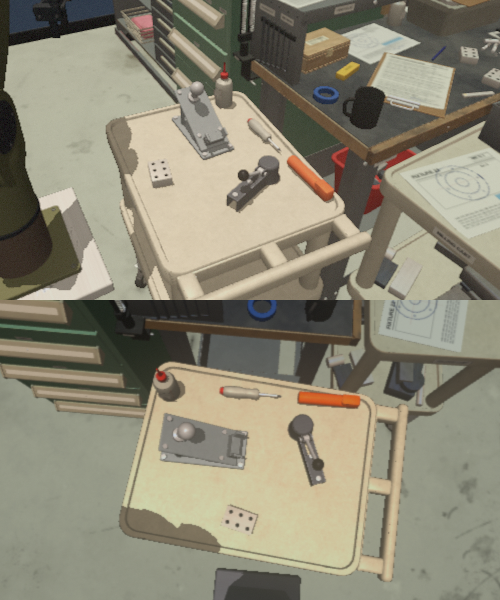

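The pictures show the coupler (scene crop about 250,185; top crop about 308,450) lying with its nose away from the robot and its knob over the tail. The stand is on the left, with the ball at its high end towards +y and the fork towards -y. Next I fit the stand and coupler geometry from depth.

```bash
cat >> h.py <<'E'
def tool_from_coupler(Rc):   # tool x = -coupler y, tool z = -coupler z
    return np.c_[-Rc[:,1],-Rc[:,0],-Rc[:,2]]
def rel(Rt,p):  # shift (mm), turn (deg) from current measured pose
    o=bot.get_obs(); R0=ori(o['ee_rot']); 
    return np.round(R0.T@(np.array(p)-o['eef_pos'])*1000,1), np.round(np.degrees(R.from_matrix(R0.T@Rt).as_rotvec()),2)
E
python3 - <<'E'
from h import *
for n in('scene','top'):
    im,d=bot.grab_frame(n); ci=bot.camera_info(n)
    for q in('stand','coupler'):
        m=bot.silhouettes(n,q)
        print(n,q,[(round(x['confidence'],2),x['extent'],int(x['mask'].sum())) for x in m[:2]])
        P=cloud(ci,d,m[0]['mask']); 
        if q=='stand':
            # ball: sphere-fit of high points
            B=P[P[:,2]>P[:,2].max()-0.013]; c=B.mean(0)-[0,0,.01]
            from scipy.optimize import least_squares
            f=least_squares(lambda c:np.linalg.norm(B-c,axis=1)-.02,c,loss='soft_l1',f_scale=.001); print('ball',f.x.round(4),len(B),'top',P[:,2].max())
            # deck plane ransac near origin, z .03..0.11
            D=P[(P[:,2]>.025)&(P[:,2]<.115)]; best=0; rg=np.random.default_rng(0)
            for i in range(800):
                a=D[rg.choice(len(D),3,False)]; nn=np.cross(a[1]-a[0],a[2]-a[0]); L=np.linalg.norm(nn)
                if L<1e-7: continue
                nn/=L*np.sign(nn[2] or 1)
                if abs(nn[2]-.866)>.08: continue
                k=abs((D-a[0])@nn)<.002
                if k.sum()>best: best=k.sum(); K=k
            I=D[K]; c=I.mean(0); nn=np.linalg.svd(I-c)[2][2]; nn*=np.sign(nn[2])
            print('deck n',nn.round(3),'tilt',np.degrees(np.arccos(nn[2])),'yaw',np.degrees(np.arctan2(-nn[1],-nn[0])),len(I),'ball->plane',(f.x-c)@nn)
            r=cv2.minAreaRect((I[:,:2]*1000).astype(np.float32)); print('rect',r)
        else:
            for lo,hi,t in((.078,.1,'knob'),(.046,.06,'bell'),(.031,.043,'channel')):
                S=P[(P[:,2]>lo)&(P[:,2]<hi)]
                if len(S)>5: print(t,len(S),S.mean(0).round(4),S.max(0).round(3),'rect',cv2.minAreaRect((S[:,:2]*1000).astype(np.float32)))
E
```

```text
scene stand [(0.95, [273.5, 142.3, 330.6, 217.6], 2653)]
ball [0.5396 0.2122 0.1468] 83 top 0.16824405804030818
deck n [-0.017 -0.499  0.866] tilt 29.969305514885754 yaw 88.08704371130275 841 ball->plane 0.053270982018518716
rect ((538.0681762695312, 185.07171630859375), (159.1090850830078, 89.94721221923828), 88.95188903808594)
scene coupler [(0.59, [328.9, 216.1, 379.6, 271.5], 1420)]
knob 105 [ 0.5004 -0.0962  0.091 ] [ 0.515 -0.082  0.1  ] rect ((501.8404846191406, -95.36038208007812), (23.01473617553711, 26.188079833984375), 61.16056823730469)
bell 348 [ 0.5956 -0.0609  0.0541] [ 0.633 -0.03   0.06 ] rect ((580.0687255859375, -56.182899475097656), (106.60101318359375, 52.10038757324219), 1.2735710144042969)
channel 459 [ 0.5193 -0.0915  0.0389] [ 0.625 -0.052  0.043] rect ((541.6328735351562, -79.80857849121094), (164.4417724609375, 42.211124420166016), 15.619277954101562)
top stand [(0.73, [226.5, 160.6, 321.3, 219.7], 3648)]
ball [0.5386 0.2148 0.145 ] 198 top 0.16695600905705354
deck n [-0.004 -0.5    0.866] tilt 29.997915791187072 yaw 89.58534267731014 1622 ball->plane 0.05313644318346416
rect ((537.8056640625, 191.39422607421875), (161.41017150878906, 89.72237396240234), 89.2282485961914)
top coupler [(0.78, [359.5, 161.1, 398.6, 233.9], 1357)]
knob 110 [ 0.5012 -0.0877  0.0917] [ 0.517 -0.076  0.098] rect ((502.1526184082031, -88.11637878417969), (26.19508171081543, 24.657148361206055), 49.85451889038086)
bell 473 [ 0.5953 -0.0538  0.0526] [ 0.633 -0.024  0.06 ] rect ((586.5106201171875, -51.843780517578125), (91.99735260009766, 52.26634216308594), 4.2802886962890625)
channel 440 [ 0.5109 -0.0822  0.0378] [ 0.611 -0.025  0.043] rect ((541.5275268554688, -72.48772430419922), (166.44845581054688, 41.494422912597656), 24.336030960083008)
```

```bash
python3 - <<'E'
from h import *
Rc=R.from_euler('z',21,degrees=True).as_matrix()
print(rel(tool_from_coupler(Rc),[0.50,-0.09,0.26]))
E
```

```text
(array([-490.6,  490. ,   -2.3]), array([ -0.  ,  -0.  , 133.46]))
```

{"fn": "arm_command", "kwargs": {"linear": [[-490, 490, -20], [-490, 490, -20], [-490, 490, -20], [-490, 490, -20], [-490, 490, -20], [-490, 490, -20], [-490, 490, -20], [-490, 490, -20], [-490, 490, -20], [-490, 490, -20], [-490, 490, -20], [-490, 490, -20]], "dr": [[0, 0, 133.5], [0, 0, 133.5], [0, 0, 133.5], [0, 0, 133.5], [0, 0, 133.5], [0, 0, 133.5], [0, 0, 133.5], [0, 0, 133.5], [0, 0, 133.5], [0, 0, 133.5], [0, 0, 133.5], [0, 0, 133.5]], "grip": [-1, -1, -1, -1, -1, -1, -1, -1, -1, -1, -1, -1]}}

```text
t: 2.9
eef_pos: [0.5014, -0.0954, 0.2784]
ee_rot: [2.644, -1.694, 0.007]
contact_force: [0.0, 0.6, -0.8]
grip_width: 0.0881
```

```bash
python3 - <<'E'
from h import *
print(bot.get_obs()['qpos'].round(2) if hasattr(bot.get_obs()['qpos'],'round') else bot.get_obs()['qpos'])
ci=bot.camera_info('wrist'); im,d=bot.grab_frame('wrist'); print(ci)
np.savez('w1',im=im,d=d)
for q in('coupler','socket','hinge','knob','tail'):
    for l in bot.landmark_of('wrist',q)[:2]:
        u,v=l['location']; dd=d[int(np.clip(v,0,399)),int(np.clip(u,0,639))]
        print(q,np.round(l['location'],1),round(l['confidence'],2),np.round(p2w(ci,u,v,dd),4))
m=bot.silhouettes('wrist','coupler')
print([(x['confidence'],x['extent']) for x in m])
from scipy.optimize import least_squares
P=cloud(ci,d,m[0]['mask']); np.save('P1',P)
K=P[P[:,2]>.074]; f=least_squares(lambda c:np.linalg.norm(K-c,axis=1)-.014,K.mean(0)-[0,0,.01],loss='soft_l1',f_scale=.001); print('knob',f.x.round(4),len(K),K.max(0))
for lo,hi in((.046,.06),(.031,.043)):
    S=P[(P[:,2]>lo)&(P[:,2]<hi)]; print(lo,len(S),cv2.minAreaRect((S[:,:2]*1000).astype(np.float32)))
save('w1.png',im)
E
```

```text
[-0.16  0.54  0.41  1.9  -0.3   0.75 -0.73]
{'fx': 281.2050480273085, 'fy': 281.2050480273085, 'cx': 321.2366736822688, 'cy': 203.49739560446164, 'xyz': array([ 0.56181684, -0.0651805 ,  0.40405541]), 'orientation': array([-0.23323394,  0.14479718, -1.13277005])}
coupler [322.3 138.1] 0.71 [ 0.553  -0.0721  0.057 ]
socket [324.1  89.5] 0.75 [ 0.6039 -0.0509  0.0531]
hinge [323.1 118.6] 0.64 [ 0.574  -0.0635  0.0494]
knob [319.  182.6] 0.94 [ 0.5086 -0.0882  0.0954]
tail [317.1 170.2] 0.8 [ 0.5177 -0.0815  0.0762]
[(0.72, [302.3, 62.0, 351.6, 205.0])]
knob [ 0.5051 -0.088   0.0811] 472 [ 0.52176198 -0.0742563   0.09667635]
0.046 2226 ((592.8063354492188, -62.395938873291016), (92.70602416992188, 54.195045471191406), 39.61777114868164)
0.031 1294 ((527.7898559570312, -79.87971496582031), (128.90020751953125, 35.99730682373047), 20.363130569458008)
```

View pics/w1.png

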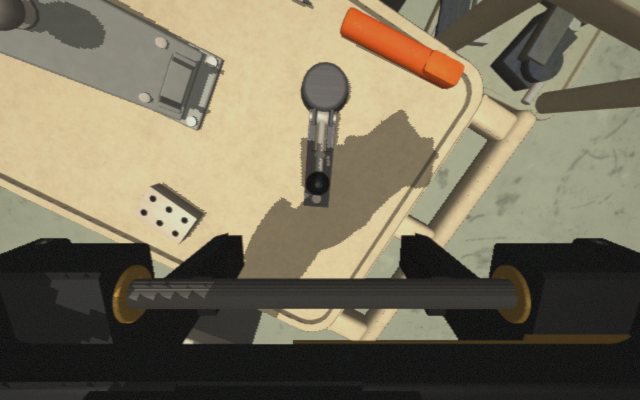

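```bash
python3 - <<'E'
from h import *
P=np.load('P1.npy')
S=P[(P[:,2]>.048)&(P[:,2]<.062)]; S=S[np.linalg.norm(S[:,:2]-[.607,-.05],axis=1)<.04]
print('z',np.percentile(S[:,2],[5,50,95])); h=cv2.convexHull((S[:,:2]*1000).astype(np.float32))
print(cv2.minEnclosingCircle(h), cv2.fitEllipse(h))
c=np.array([.505,-.088])
# symmetric axis of channel: bin along yaw
C=P[(P[:,2]>.03)&(P[:,2]<.041)]
for yaw in(20,21,22,23):
    a=np.radians(yaw); ax=np.array([np.cos(a),np.sin(a)]); n=np.array([-ax[1],ax[0]])
    s=(C[:,:2]-c)@ax; t=(C[:,:2]-c)@n
    print(yaw,'smin',s.min(),[(round(lo,3),np.round([t[(s>=lo)&(s<lo+.02)].min(),t[(s>=lo)&(s<lo+.02)].max()],4)) for lo in(-.03,-.01,.01,.03,.05)])
E
```

```text
z [0.04896402 0.05225269 0.05373369]
((600.9156494140625, -51.95261001586914), 33.55667495727539) ((601.5628051757812, -52.7107048034668), (54.42296600341797, 68.39552307128906), 112.52111053466797)
20 smin -0.04026437186989006 [(-0.03, array([-0.017 ,  0.0169])), (-0.01, array([-0.0167,  0.0169])), (0.01, array([-0.0167,  0.017 ])), (0.03, array([-0.0168,  0.0171])), (0.05, array([-0.0168,  0.0171]))]
21 smin -0.04024536675612047 [(-0.03, array([-0.0168,  0.0173])), (-0.01, array([-0.0168,  0.017 ])), (0.01, array([-0.0171,  0.0167])), (0.03, array([-0.0176,  0.0164])), (0.05, array([-0.0178,  0.0162]))]
22 smin -0.04022471752222002 [(-0.03, array([-0.0166,  0.0177])), (-0.01, array([-0.017,  0.017])), (0.01, array([-0.0175,  0.0164])), (0.03, array([-0.0184,  0.0158])), (0.05, array([-0.0189,  0.0151]))]
23 smin -0.04029956741477662 [(-0.03, array([-0.0164,  0.0181])), (-0.01, array([-0.0171,  0.0171])), (0.01, array([-0.0178,  0.016 ])), (0.03, array([-0.0193,  0.0151])), (0.05, array([-0.02  ,  0.0141]))]
```

```bash
python3 - <<'E'
from h import *
Rt=tool_from_coupler(R.from_euler('z',20,degrees=True).as_matrix())
print(rel(Rt,[0.5051,-0.088,0.081]))
p=lambda e:np.array([26-86*np.cos(e),42+86*np.sin(e)])
e0=np.arcsin(39/86)
for e in np.linspace(e0,np.radians(19.07)+1.77,13): print(np.round(p(e)-p(e0),1))
E
```

```text
(array([  2.3,  -4.4, 196.7]), array([-0.01,  0.06,  5.79]))
[0. 0.]
[ 6. 10.]
[13.3 19.2]
[21.8 27.2]
[31.3 34. ]
[41.6 39.5]
[52.5 43.6]
[64.  46.1]
[75.6 47. ]
[87.3 46.3]
[98.8 44.1]
[109.8  40.3]
[120.3  35.1]
```

{"fn": "arm_command", "kwargs": {"linear": [[2, -4, 50], [2, -4, 100], [2, -4, 140], [2, -4, 140]], "dr": [[0, 0, 5.8], [0, 0, 5.8], [0, 0, 5.8], [0, 0, 5.8]], "grip": [-0.5, -0.5, -0.5, -0.5]}}

```text
t: 3.75
eef_pos: [0.503, -0.0882, 0.1358]
ee_rot: [2.57, -1.804, -0.009]
contact_force: [-0.7, 0.3, 1.1]
grip_width: 0.066
```

```bash
python3 - <<'E'
from h import *
Rt=tool_from_coupler(R.from_euler('z',20,degrees=True).as_matrix())
print(rel(Rt,[0.5051,-0.088,0.081]),bot.get_obs()['grip_width'])
E
```

```text
(array([ 0.7, -2.2, 54.8]), array([ 0.26,  0.21, -0.12])) 0.06595210890744449
```

{"fn": "arm_command", "kwargs": {"linear": [[0.7, -2, 30], [0.7, -2, 55], [0.7, -2, 55], [0.7, -2, 55], [0.7, -2, 55], [0.7, -2, 55], [0.7, -2, 55]], "dr": [[0, 0, 0], [0, 0, 0], [0, 0, 0], [0, 0, 0], [0, 0, 0], [0, 0, 0], [0, 0, 0]], "grip": [-0.5, -0.5, -0.5, 1, 1, 1, 1], "force": 15}}

```text
t: 4.62
eef_pos: [0.5071, -0.0895, 0.0831]
ee_rot: [-2.569, 1.807, -0.001]
contact_force: [0.1, 0.3, 1.4]
grip_width: 0.0285
```

{"fn": "arm_command", "kwargs": {"linear": [[0, -6, -10], [0, -13, -19], [0, -22, -27], [0, -31, -34], [0, -42, -39.5], [0, -52.5, -43.5], [0, -64, -46], [0, -75.5, -47], [0, -87, -46.5], [0, -99, -44], [0, -110, -40], [0, -120, -35]], "dr": [[0, 0, 0], [0, 0, 0], [0, 0, 0], [0, 0, 0], [0, 0, 0], [0, 0, 0], [0, 0, 0], [0, 0, 0], [0, 0, 0], [0, 0, 0], [0, 0, 0], [0, 0, 0]], "grip": [1, 1, 1, 1, 1, 1, 1, 1, 1, 1, 1, 1]}}

```text
t: 6.12
eef_pos: [0.6222, -0.0479, 0.1185]
ee_rot: [-2.568, 1.805, -0.004]
contact_force: [0.7, 2.0, 5.1]
grip_width: 0.0262
```

{"fn": "arm_command", "kwargs": {"linear": [[0, -3, 2], [0, -3, 2]], "dr": [[0, 0, 0], [0, 0, 0]], "grip": [1, 1]}}

```text
t: 6.38
eef_pos: [0.6253, -0.0469, 0.1165]
ee_rot: [-2.567, 1.804, -0.006]
contact_force: [2.7, 3.7, 3.4]
grip_width: 0.0262
```

{"fn": "arm_command", "kwargs": {"linear": [[0, 0, 0], [0, 0, 0], [0, 0, 0], [0, 0, -60], [0, 20, -110], [0, 80, -140], [0, 120, -140], [0, 120, -140]], "dr": [[0, 0, 0], [0, 0, 0], [0, 0, 0], [0, 0, 0], [0, 0, 0], [0, 0, 0], [0, 0, 0], [0, 0, 0]], "grip": [-0.5, -0.5, -0.5, -0.5, -0.5, -0.5, -0.5, -0.5]}}

```text
t: 7.38
eef_pos: [0.5062, -0.0903, 0.2564]
ee_rot: [2.564, -1.813, -0.003]
contact_force: [0.9, 0.1, 0.4]
grip_width: 0.0663
```

```bash
python3 - <<'E'
from h import *
ci=bot.camera_info('wrist'); im,d=bot.grab_frame('wrist')
m=bot.silhouettes('wrist','coupler'); print([(x['confidence'],x['extent']) for x in m])
from scipy.optimize import least_squares
P=cloud(ci,d,m[0]['mask']); np.save('P2',P)
K=P[P[:,2]>.115]; f=least_squares(lambda c:np.linalg.norm(K-c,axis=1)-.014,K.mean(0)-[0,0,.01],loss='soft_l1',f_scale=.001); print('knob',f.x.round(4),len(K),K.max(0))
C=P[(P[:,2]>.03)&(P[:,2]<.041)]; c=np.array([.505,-.088])
for yaw in(19,20,21,22):
    a=np.radians(yaw); ax=np.array([np.cos(a),np.sin(a)]); n=np.array([-ax[1],ax[0]])
    s=(C[:,:2]-c)@ax; t=(C[:,:2]-c)@n
    print(yaw,'smin',np.sort(s)[[0,5,20]].round(4),[(np.round([t[(s>=lo)&(s<lo+.02)].min(),t[(s>=lo)&(s<lo+.02)].max()],4)) for lo in(-.03,-.01,.01,.03,.05)])
# ball / stand from wrist
m=bot.silhouettes('wrist','stand'); print([(x['confidence'],x['extent']) for x in m])
save('w2.png',im)
E
```

```text
[(0.61, [295.4, 37.4, 346.9, 207.2])]
knob [ 0.625  -0.0448  0.1152] 906 [ 0.6380303  -0.03190929  0.13109503]
19 smin [-0.0301 -0.0299 -0.0296] [array([-0.0182,  0.015 ]), array([-0.0178,  0.0162]), array([-0.0174,  0.0161]), array([-0.017 ,  0.0161]), array([-0.0165,  0.0172])]
20 smin [-0.0302 -0.0299 -0.0296] [array([-0.0178,  0.0154]), array([-0.0177,  0.0162]), array([-0.0176,  0.016 ]), array([-0.0175,  0.0156]), array([-0.0174,  0.0162])]
21 smin [-0.0304 -0.0301 -0.0295] [array([-0.0174,  0.0159]), array([-0.0177,  0.0161]), array([-0.018 ,  0.0158]), array([-0.0183,  0.0151]), array([-0.0186,  0.0153])]
22 smin [-0.0305 -0.0303 -0.0294] [array([-0.0172,  0.0164]), array([-0.0179,  0.0161]), array([-0.0185,  0.0156]), array([-0.0192,  0.0145]), array([-0.0198,  0.0144])]
[(0.67, [1.2, 2.9, 212.8, 146.9])]
```

View pics/w2.png

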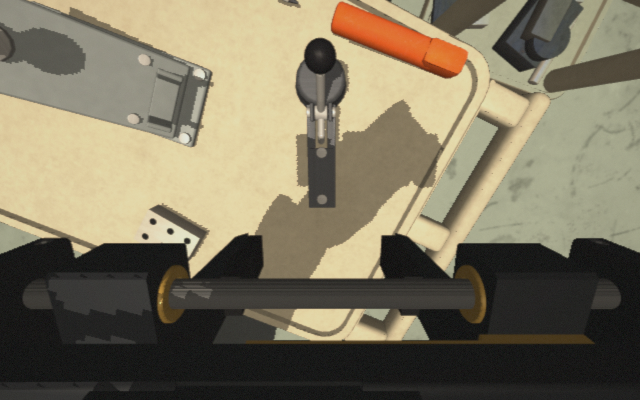

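```bash
python3 - <<'E'
from h import *
Rt=tool_from_coupler(R.from_euler('z',20,degrees=True).as_matrix())
print(rel(Rt,[0.5213,-0.083,0.024]))
E
```

```text
(array([ -1.2, -11.4, 231.7]), array([-0.06, -0.01, -0.21]))
```

{"fn": "arm_command", "kwargs": {"linear": [[-1, -11.5, 60], [-1, -11.5, 120], [-1, -11.5, 180], [-1, -11.5, 180]], "dr": [[0, 0, 0], [0, 0, 0], [0, 0, 0], [0, 0, 0]], "grip": [-0.5, -0.5, -0.5, -0.5]}}

```text
t: 8.02
eef_pos: [0.518, -0.0825, 0.0712]
ee_rot: [2.567, -1.805, -0.014]
contact_force: [-0.4, 0.1, 0.6]
grip_width: 0.0661
```

```bash
python3 - <<'E'
from h import *
Rt=tool_from_coupler(R.from_euler('z',20,degrees=True).as_matrix())
print(rel(Rt,[0.5213,-0.083,0.024]))
E
```

```text
(array([ 1.9, -3.3, 47.2]), array([ 0.45,  0.31, -0.21]))
```

{"fn": "arm_command", "kwargs": {"linear": [[1, -2, 25], [1, -2, 47], [1, -2, 47], [1, -2, 47], [1, -2, 47], [1, -2, 47], [1, -2, 47]], "dr": [[0, 0, 0], [0, 0, 0], [0, 0, 0], [0, 0, 0], [0, 0, 0], [0, 0, 0], [0, 0, 0]], "grip": [-0.5, -0.5, -0.5, 1, 1, 1, 1], "force": 60}}

```text
t: 8.9
eef_pos: [0.5228, -0.084, 0.0293]
ee_rot: [-2.569, 1.807, -0.001]
contact_force: [-0.2, 0.5, 5.5]
grip_width: 0.0333
```

```bash
python3 - <<'E'
from h import *
Rt=tool_from_coupler(R.from_euler('z',20,degrees=True).as_matrix())
print(rel(Rt,[0.5213,-0.083,0.024]),bot.get_obs()['grip_width'],bot.get_obs()['contact_force'])
E
```

```text
(array([-1.5,  1.1,  5.3]), array([-0.05, -0.03, -0.25])) 0.03327548771908242 [-0.21310089  0.4753174   5.54861394]
```

{"fn": "arm_command", "kwargs": {"linear": [[0, 0, -10], [0, 0, -30], [0, 0, -80], [0, 0, -130], [0, 0, -180], [0, 0, -220], [0, 0, -220], [0, 0, -220]], "dr": [[0, 0, 0], [0, 0, 0], [0, 0, 0], [0, 0, 0], [0, 0, 0], [0, 0, 0], [0, 0, 0], [0, 0, 0]], "grip": [1, 1, 1, 1, 1, 1, 1, 1]}}

```text
t: 9.9
eef_pos: [0.5204, -0.083, 0.2467]
ee_rot: [2.568, -1.806, -0.008]
contact_force: [-0.1, 0.8, -8.3]
grip_width: 0.0337
```

```bash
cat > look.py <<'E'
from h import *
import sys
o=bot.get_obs(); R0=ori(o['ee_rot']); t0=np.array(o['eef_pos'])
ci=bot.camera_info('wrist'); im,d=bot.grab_frame('wrist')
m=bot.silhouettes('wrist','coupler'); print([(x['confidence'],x['extent']) for x in m])
T=(cloud(ci,d,m[0]['mask'])-t0)@R0*1000   # tool frame mm
Q=np.c_[-T[:,1],-T[:,0],-T[:,2]]          # coupler-like axes at the TCP
np.save('Q',Q)
print('knob',np.median(Q[Q[:,2]>85],axis=0).round(1),Q[Q[:,2]>85].max(0).round(1))
for lo in range(-50,140,10):
    S=Q[(Q[:,0]>=lo)&(Q[:,0]<lo+10)&(Q[:,2]<70)]
    if len(S)>10: print(lo,len(S),'z med/max',np.median(S[:,2]).round(1),S[:,2].max().round(1),'y',S[:,1].min().round(1),S[:,1].max().round(1))
save(sys.argv[1],im)
print(o['t'],t0,o['contact_force'],o['ft_torque'],o['grip_width'])
E
python3 look.py w3.png
```

```text
[(0.57, [245.6, 1.4, 396.7, 340.2])]
  return _methods._mean(a, axis=axis, dtype=dtype,
  ret = um.true_divide(
Traceback (most recent call last):
  File "look.py", line 9, in <module>
    print('knob',np.median(Q[Q[:,2]>85],axis=0).round(1),Q[Q[:,2]>85].max(0).round(1))
                                                         ~~~~~~~~~~~~~~~~^^^
ValueError: zero-size array to reduction operation maximum which has no identity
```

```bash
sed -i "/^print('knob'/d" look.py; python3 look.py w3.png
```

```text
[(0.83, [249.0, 0.0, 397.0, 340.4])]
-40 260 z med/max 9.2 12.1 y -14.9 18.7
-30 1352 z med/max 9.0 14.0 y -18.1 18.6
-20 542 z med/max 8.5 10.4 y -18.2 18.3
-10 25 z med/max 6.2 6.7 y -18.0 17.9
0 1453 z med/max 6.7 8.7 y -17.9 19.6
10 1460 z med/max 6.1 11.1 y -49.5 18.7
20 1546 z med/max 5.6 11.2 y -15.0 18.8
30 1140 z med/max 4.5 15.4 y -15.3 18.7
40 1499 z med/max 4.1 17.9 y -18.6 21.9
50 1538 z med/max 3.5 18.1 y -15.2 55.2
60 2118 z med/max 14.0 19.6 y -14.8 18.7
70 2529 z med/max 16.1 36.2 y -23.3 26.8
80 4649 z med/max 16.9 52.7 y -50.8 32.5
90 4634 z med/max 16.3 58.9 y -29.4 33.4
100 3536 z med/max 15.3 17.9 y -25.2 69.3
110 66 z med/max 13.1 14.5 y -69.3 72.8
10.0 [ 0.52057673 -0.08329823  0.24637198] [-0.83386112 -0.03877284 -7.60886146] [-0.17535783  0.63929748  0.00961107] 0.0336187578280709
```

View pics/w3.png

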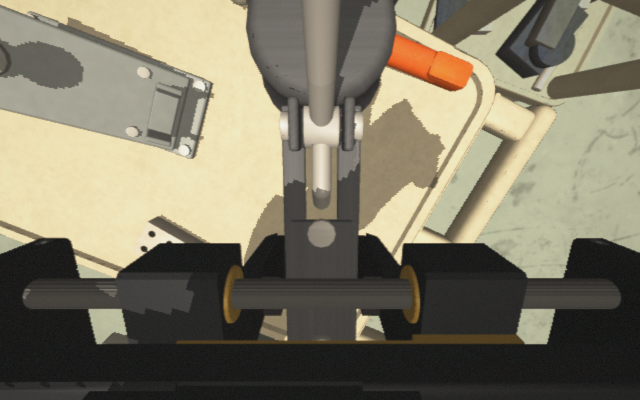

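```bash
cat > plan.py <<'E'
from h import *
Q=np.load('Q.npy')
S=Q[(abs(Q[:,1])<14)&(Q[:,0]>-35)&(Q[:,0]<58)&(Q[:,2]<14)]
k=np.polyfit(S[:,0],S[:,2],1)
for _ in range(5):
    r=S[:,2]-np.polyval(k,S[:,0]); S2=S[abs(r)<1.5]; k=np.polyfit(S2[:,0],S2[:,2],1)
print('slope deg',np.degrees(np.arctan(k[0])),k[1],len(S2))
B=Q[(Q[:,0]>70)&(Q[:,2]>8)&(Q[:,2]<20)&(abs(Q[:,1])<36)]
for y in(15,20,25,28): 
    for s in(-1,1):
        b=B[abs(B[:,1]-s*y)<1]; print(s*y,'back edge x',np.sort(b[:,0])[:3].round(1), end=' ')
print()
E
python3 plan.py
cat > tgt.py <<'E'
from h import *
import sys
def target(ball,yaw,pitch,h=0,lat=0,sock=(102,0,-1),fwd=0):
    Rd=R.from_euler('z',yaw,degrees=True)*R.from_euler('y',-30,degrees=True)
    Rn=Rd*R.from_euler('y',-pitch,degrees=True)
    v=R.from_euler('y',pitch,degrees=True).apply(np.array(sock)/1000)
    D=Rd.as_matrix()
    return tool_from_coupler(Rn.as_matrix()), np.array(ball)-Rn.apply(v)+D[:,2]*h/1000+D[:,1]*lat/1000+D[:,0]*fwd/1000
E
python3 -c "
from tgt import *
T,p=target([.539,.2135,.146],89,4,h=110,lat=70); print(p,rel(T,p))"
```

```text
slope deg -4.248238358333374 7.106219071030763 6716
-15 back edge x [70.3 70.7 70.7] 15 back edge x [70.2 70.3 70.3] -20 back edge x [85.5 85.8 86. ] 20 back edge x [81.2 81.5 81.6] -25 back edge x [94.7 96.4 97. ] 25 back edge x [86.7 87.3 87.5] -28 back edge x [] 28 back edge x [93.1 93.4 93.5] 
[0.4665004  0.07090898 0.19112882] (array([-163.9,   -0.8,   56.1]), array([ 29.83, -20.32, -67.18]))
```

{"fn": "arm_command", "kwargs": {"linear": [[-164, -1, 56], [-164, -1, 56], [-164, -1, 56], [-164, -1, 56], [-164, -1, 56], [-164, -1, 56], [-164, -1, 56], [-164, -1, 56], [-164, -1, 56], [-164, -1, 56], [-164, -1, 56]], "dr": [[29.8, -20.3, -67.2], [29.8, -20.3, -67.2], [29.8, -20.3, -67.2], [29.8, -20.3, -67.2], [29.8, -20.3, -67.2], [29.8, -20.3, -67.2], [29.8, -20.3, -67.2], [29.8, -20.3, -67.2], [29.8, -20.3, -67.2], [29.8, -20.3, -67.2], [29.8, -20.3, -67.2]], "grip": [1, 1, 1, 1, 1, 1, 1, 1, 1, 1, 1]}}

```text
t: 11.48
eef_pos: [0.4678, 0.0714, 0.193]
ee_rot: [-2.55, 0.019, -0.012]
contact_force: [0.2, -1.3, -7.7]
grip_width: 0.0337
```

```bash
cat > st.py <<'E'
from h import *
from scipy.optimize import least_squares
ci=bot.camera_info('wrist'); im,d=bot.grab_frame('wrist')
for q in('ball','deck','fork'):
    for l in bot.landmark_of('wrist',q)[:1]: print(q,l['location'],l['confidence'])
m=bot.silhouettes('wrist','stand'); print([(x['confidence'],x['extent']) for x in m])
P=cloud(ci,d,m[0]['mask']); np.save('S',P)
B=P[(P[:,2]>.140)&(np.linalg.norm(P-[.539,.2135,.146],axis=1)<.03)]
if len(B)>20:
    f=least_squares(lambda c:np.linalg.norm(B-c,axis=1)-.02,[.539,.2135,.146],loss='soft_l1',f_scale=.001); print('ball',f.x.round(4),len(B))
D=P[(P[:,2]>.025)&(P[:,2]<.115)]
n0=np.array([0,-.5,.866]); hh=D@n0; hs,e=np.histogram(hh,100); c0=e[hs.argmax()]
I=D[abs(hh-c0)<.004]
for _ in range(4):
    c=I.mean(0); n=np.linalg.svd(I-c,full_matrices=False)[2][2]; n*=np.sign(n[2]); I=D[abs((D-c)@n)<.002]
print('deck n',n.round(3),np.degrees(np.arctan2(-n[1],-n[0])),np.degrees(np.arccos(n[2])),len(I),cv2.minAreaRect((I[:,:2]*1000).astype(np.float32)))
if len(B)>20: print('ball->plane',(f.x-c)@n)
save('w4.png',im)
E
python3 st.py; python3 look.py w4b.png|head -30; python3 plan.py
```

```text
ball [410.0, 93.4] 0.92
deck [386.8, 162.5] 0.71
fork [390.3, 246.1] 0.95
[(0.98, [358.9, 62.3, 437.3, 262.0])]
ball [0.5408 0.2166 0.144 ] 1954
deck n [-0.007 -0.5    0.866] 89.24982469662216 30.024311121222524 8140 ((547.8037719726562, 197.83335876464844), (152.6184539794922, 74.46561431884766), 89.11121368408203)
ball->plane 0.05285575982851094
[(0.94, [247.9, 0.0, 396.5, 338.7])]
-50 14 z med/max -202.6 -165.8 y -41.2 46.8
-40 260 z med/max 8.8 11.0 y -18.8 18.2
-30 1368 z med/max 8.4 13.5 y -17.6 16.3
-20 524 z med/max 7.8 9.3 y -41.4 16.0
-10 59 z med/max 5.9 6.3 y -17.4 20.5
0 1486 z med/max 5.8 7.4 y -40.8 51.9
10 1492 z med/max 5.1 69.5 y -40.9 52.5
20 1599 z med/max 4.5 60.2 y -17.5 16.7
30 1166 z med/max 3.2 13.8 y -17.3 53.6
40 1479 z med/max 2.7 16.3 y -20.0 55.7
50 1530 z med/max 2.0 16.1 y -40.6 57.6
60 2106 z med/max 12.4 17.8 y -41.5 17.1
70 2520 z med/max 14.2 35.0 y -25.4 59.9
80 4567 z med/max 15.0 49.9 y -30.2 30.5
90 4568 z med/max 14.4 56.2 y -31.7 61.0
100 3473 z med/max 13.3 15.8 y -26.9 27.4
110 89 z med/max 11.8 12.8 y -58.7 26.5
11.725 [0.4679783  0.07094124 0.19279781] [ 0.01491857 -0.82474534 -7.24514421] [-1.78610245  0.10074551  0.01980141] 0.03358568051187596
slope deg -4.8944921773441115 6.234445272694038 6765
-15 back edge x [70. 70. 70.] 15 back edge x [70. 70. 70.] -20 back edge x [83.7 83.9 84.3] 20 back edge x [83.3 83.6 83.6] -25 back edge x [91.8 92.  92.1] 25 back edge x [89.6 90.3 90.3] -28 back edge x [] 28 back edge x [ 98.2  99.8 100.2]
```

View pics/w4.png

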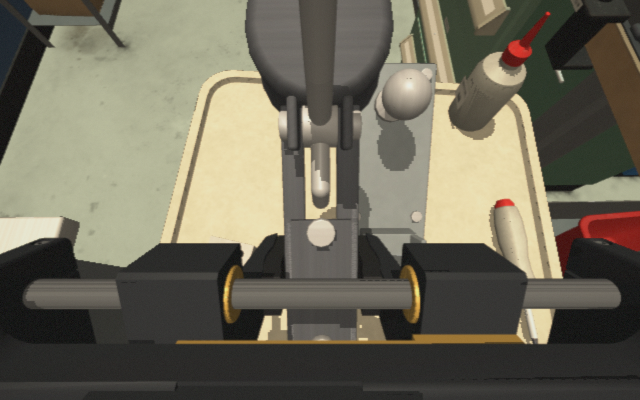

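```bash
python3 -c "
from tgt import *
T,p=target([.5404,.2157,.145],89.2,4.7,h=62,sock=(102.5,0,-2.5)); print(p,rel(T,p))"
```

```text
[0.53871033 0.09469419 0.14960864] (array([70.1,  3.4, 50. ]), array([ 0.76, -0.29, -0.02]))
```

{"fn": "arm_command", "kwargs": {"linear": [[25, 3, 0], [50, 3, 0], [70, 3.5, 10], [70, 3.5, 30], [70, 3.5, 50], [70, 3.5, 50], [70, 3.5, 50], [70, 3.5, 50]], "dr": [[0.7, -0.3, 0], [0.7, -0.3, 0], [0.7, -0.3, 0], [0.7, -0.3, 0], [0.7, -0.3, 0], [0.7, -0.3, 0], [0.7, -0.3, 0], [0.7, -0.3, 0]], "grip": [1, 1, 1, 1, 1, 1, 1, 1]}}

```text
t: 12.82
eef_pos: [0.5391, 0.0939, 0.1501]
ee_rot: [-2.537, 0.019, -0.007]
contact_force: [1.2, -0.5, -6.5]
grip_width: 0.0333
```

```bash
python3 - <<'E'
from tgt import *
for h in(62,0):
    T,p=target([.5404,.2157,.145],89.2,4.7,h=h,sock=(102.5,0,-2.5)); print(h,rel(T,p))
im,d=bot.grab_frame('scene'); t,_=bot.grab_frame('top')
f=lambda a:cv2.resize(a,None,fx=3,fy=3,interpolation=cv2.INTER_CUBIC)
save('s5.png',np.vstack([f(im[90:230,230:390])[:400],f(t[130:230,200:360])[:300]])[:600])
for c in('scene','top'):
  for q in('ball','socket','fork','knob','coupler'):
    print(c,q,[(np.round(l['location'],1),round(l['confidence'],2)) for l in bot.landmark_of(c,q)[:1]])
E
```

```text
62 (array([-0.4, -0.4,  0.8]), array([ 0.08, -0.08, -0.04]))
0 (array([-0.5,  4.6, 62.6]), array([ 0.08, -0.08, -0.04]))
scene ball [(array([296.4, 149.9]), 0.58)]
scene socket [(array([301.1, 134.7]), 0.57)]
scene fork [(array([314. , 194.1]), 0.65)]
scene knob [(array([309.8, 115.6]), 0.49)]
scene coupler [(array([311.8, 159. ]), 0.61)]
top ball [(array([258.8, 184.1]), 0.85)]
top socket [(array([263.5, 175.3]), 0.62)]
top fork [(array([306.2, 198.7]), 0.94)]
top knob [(array([281.4, 169.1]), 0.6)]
top coupler [(array([288.6, 187.1]), 0.62)]
```

View pics/s5.png

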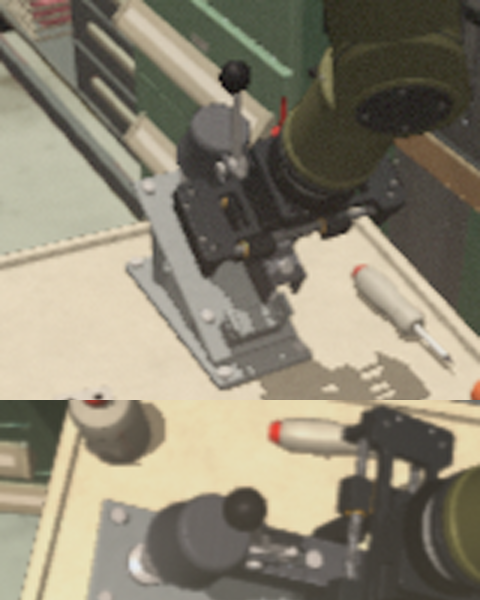

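{"fn": "arm_command", "kwargs": {"linear": [[-0.5, 0, 6], [-0.5, 0.5, 12], [-0.5, 1, 18], [-0.5, 1.5, 24], [-0.5, 2, 30], [-0.5, 2, 30]], "dr": [[0, 0, 0], [0, 0, 0], [0, 0, 0], [0, 0, 0], [0, 0, 0], [0, 0, 0]], "grip": [1, 1, 1, 1, 1, 1]}}

```text
t: 14.18
eef_pos: [0.538, 0.1104, 0.1233]
ee_rot: [-2.536, 0.018, -0.004]
contact_force: [0.3, 0.6, -7.1]
grip_width: 0.0335
```

```bash
cat > chk.py <<'E'
from tgt import *
o=bot.get_obs(); print(o['t'],o['contact_force'].round(2),np.round(o['ft_torque'],2))
T,p=target([.5404,.2157,.145],89.2,4.7,h=0,sock=(102.5,0,-2.5)); print('to home',rel(T,p))
E
python3 chk.py
```

```text
14.175 [ 0.34  0.61 -7.07] [-1.84  0.07 -0.02]
to home (array([ 1. ,  3. , 31.3]), array([ 0.03,  0.07, -0.03]))
```

{"fn": "arm_command", "kwargs": {"linear": [[0.5, 0, 4], [0.5, 0.5, 8], [0.5, 1, 12], [0.5, 1, 12]], "dr": [[0, 0, 0], [0, 0, 0], [0, 0, 0], [0, 0, 0]], "grip": [1, 1, 1, 1]}}

```text
t: 14.68
eef_pos: [0.5386, 0.1162, 0.113]
ee_rot: [-2.537, 0.018, -0.004]
contact_force: [0.9, 1.4, -8.1]
grip_width: 0.0334
```

```bash
python3 chk.py
```

```text
14.675 [ 0.93  1.41 -8.14] [-1.86  0.03  0.03]
to home (array([ 0.4,  1.9, 19.5]), array([ 0.04,  0.04, -0.03]))
```

{"fn": "arm_command", "kwargs": {"linear": [[0, 0.5, 4], [0, 1, 8], [0, 1, 11], [0, 1, 11]], "dr": [[0, 0, 0], [0, 0, 0], [0, 0, 0], [0, 0, 0]], "grip": [1, 1, 1, 1]}}

```text
t: 15.18
eef_pos: [0.5387, 0.1216, 0.1035]
ee_rot: [-2.537, 0.018, -0.004]
contact_force: [-0.6, -0.1, -6.9]
grip_width: 0.0336
```

```bash
python3 chk.py
```

```text
15.175 [-0.6  -0.13 -6.89] [-1.79  0.11 -0.02]
to home (array([0.3, 1. , 8.5]), array([ 0.04,  0.04, -0.02]))
```

{"fn": "arm_command", "kwargs": {"linear": [[0, 0, 2], [0, 0.5, 4], [0, 0.5, 6], [0, 0.5, 6]], "dr": [[0, 0, 0], [0, 0, 0], [0, 0, 0], [0, 0, 0]], "grip": [1, 1, 1, 1]}}

```text
t: 15.68
eef_pos: [0.5389, 0.1246, 0.0984]
ee_rot: [-2.537, 0.018, -0.005]
contact_force: [0.6, -0.8, -8.0]
grip_width: 0.0337
```

```bash
python3 chk.py
```

```text
15.675 [ 0.62 -0.79 -8.01] [-1.86  0.1   0.  ]
to home (array([0.3, 0.5, 2.6]), array([ 0.04,  0.03, -0.02]))
```

{"fn": "arm_command", "kwargs": {"linear": [[0, 0, 1], [0, 0, 2], [0, 0, 3], [0, 0, 4], [0, 0, 4]], "dr": [[0, 0, 0], [0, 0, 0], [0, 0, 0], [0, 0, 0], [0, 0, 0]], "grip": [1, 1, 1, 1, 1]}}

```text
t: 16.3
eef_pos: [0.5391, 0.1265, 0.0959]
ee_rot: [-2.536, 0.018, -0.006]
contact_force: [-1.4, -4.4, 0.5]
grip_width: 0.0335
```

```bash
python3 chk.py
```

```text
16.3 [-1.41 -4.39  0.49] [-1.18  0.33  0.19]
to home (array([ 0. ,  0.6, -0.5]), array([ 0.03, -0.02, -0.02]))
```

```bash
python3 look.py w6.png >/dev/null; python3 plan.py; python3 - <<'E'
from h import *
im,d=bot.grab_frame('scene')
print([(q,np.round(bot.landmark_of('scene',q)[0]['location'],1)) for q in('socket','knob','coupler') if bot.landmark_of('scene',q)])
save('s6.png',cv2.resize(im[90:230,230:390],None,fx=4,fy=4,interpolation=cv2.INTER_CUBIC))
E
```

```text
slope deg -4.542400426714189 6.200596893085866 6784
-15 back edge x [70. 70. 70.] 15 back edge x [70.3 70.4 70.4] -20 back edge x [83.4 83.6 83.7] 20 back edge x [83.3 83.4 83.7] -25 back edge x [90.2 91.  91.5] 25 back edge x [89.6 90.2 90.3] -28 back edge x [102.1 104.1] 28 back edge x [ 99.6  99.9 101.2] 
[('socket', array([295.5, 146.6])), ('knob', array([303.5, 127.1])), ('coupler', array([306.7, 169.9]))]
```

View pics/s6.png

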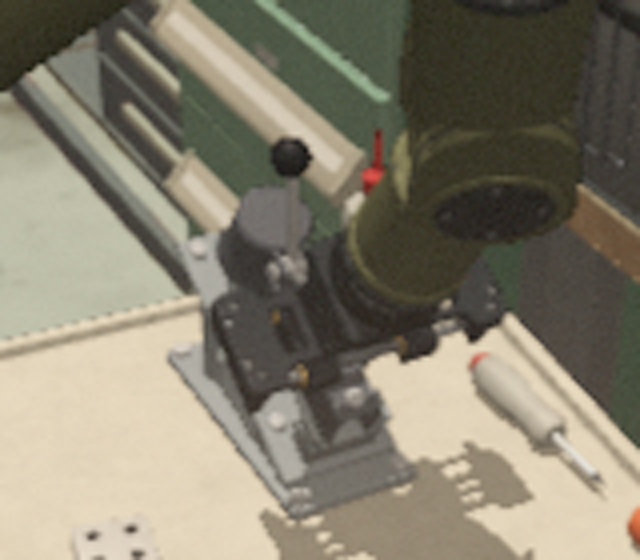

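{"fn": "arm_command", "kwargs": {"linear": [[0, 0, 1], [0, 0, 2], [0, 0, 2]], "dr": [[0, 0, 0], [0, 0, 0], [0, 0, 0]], "grip": [1, 1, 1]}}

```text
t: 17.12
eef_pos: [0.5392, 0.1265, 0.0958]
ee_rot: [-2.537, 0.019, -0.007]
contact_force: [-6.0, -15.4, 18.4]
grip_width: 0.0336
```

```bash
python3 chk.py;python3 look.py w6.png >/dev/null; python3 plan.py|head -1
```

```text
17.125 [ -6.01 -15.4   18.39] [-0.77  0.89  0.6 ]
to home (array([-0. ,  0.6, -0.6]), array([ 0.05, -0.06, -0.02]))
slope deg -4.540302892998665 6.240836336659374 6741
```

{"fn": "arm_command", "kwargs": {"linear": [[0, 0, -1.5], [0, 0, -2], [0, 0, -2], [0, 0, -2], [0, 0, -20], [0, 0, -60], [0, 0, -110], [0, 0, -130], [0, 0, -130]], "dr": [[0, 0, 0], [0, 0, 0], [0, 0, 0], [0, 0, 0], [0, 0, 0], [0, 0, 0], [0, 0, 0], [0, 0, 0], [0, 0, 0]], "grip": [1, -0.5, -0.5, -0.5, -0.5, -0.5, -0.5, -0.5, -0.5]}}

```text
t: 18.35
eef_pos: [0.539, 0.0524, 0.2021]
ee_rot: [-2.538, 0.02, -0.01]
contact_force: [1.8, 0.5, -0.1]
grip_width: 0.0661
```

```bash
cat > seat.py <<'E'
from h import *
import sys
from scipy.optimize import least_squares
ci=bot.camera_info('wrist'); im,d=bot.grab_frame('wrist')
Rd=(R.from_euler('z',89.2,degrees=True)*R.from_euler('y',-30,degrees=True)).as_matrix()
b=np.array([.5404,.2157,.1448]); o=b-Rd@[.060,0,.057]   # deck origin
def dk(q):
    m=bot.silhouettes('wrist',q); print(q,[(round(x['confidence'],2),x['extent']) for x in m][:1])
    return (cloud(ci,d,m[0]['mask'])-o)@Rd*1000
Q=dk('coupler'); np.save('Qd',Q)
K=Q[Q[:,2]>115]
if len(K)>50:
    f=least_squares(lambda c:np.linalg.norm(K-c,axis=1)-14,K.mean(0)-[0,0,10],loss='soft_l1'); print('knob deck',f.x.round(1),'coupler frame',(f.x-[0,0,29]).round(1),'world',(o+Rd@f.x/1000).round(4))
for lo in range(-100,110,10):
    S=Q[(Q[:,0]>=lo)&(Q[:,0]<lo+10)&(abs(Q[:,1])<40)&(Q[:,2]>20)&(Q[:,2]<95)]
    if len(S)>10: print(lo,len(S),'z med/max',np.median(S[:,2]).round(1),S[:,2].max().round(1),'y',S[:,1].min().round(1),S[:,1].max().round(1),'xmin',S[:,0].min().round(1))
S=dk('stand'); S=S[abs(S[:,2]-4)<6]; print('deck plate z',np.median(S[:,2]))
save(sys.argv[1],im)
E
python3 seat.py w7.png
```

```text
coupler [(0.76, [287.8, 5.4, 355.0, 254.6])]
knob deck [ 67.    0.3 144. ] coupler frame [ 67.    0.3 115. ] world [0.5396 0.1783 0.2236]
-90 341 z med/max 65.5 70.2 y -21.1 18.5 xmin -90.0
-80 403 z med/max 65.6 70.8 y -21.1 19.5 xmin -80.0
-70 394 z med/max 65.4 67.7 y -21.2 19.6 xmin -70.0
-60 389 z med/max 65.4 67.2 y -17.5 15.8 xmin -59.7
-50 387 z med/max 65.4 67.4 y -17.4 15.7 xmin -50.0
-40 404 z med/max 65.4 68.1 y -17.3 15.6 xmin -40.0
-30 408 z med/max 65.7 70.8 y -17.2 16.3 xmin -29.8
-20 347 z med/max 65.7 71.6 y -17.0 16.3 xmin -19.8
-10 350 z med/max 65.8 79.1 y -17.0 16.1 xmin -9.9
0 364 z med/max 65.9 79.0 y -16.8 16.0 xmin 0.0
10 420 z med/max 66.5 81.8 y -16.7 16.7 xmin 10.0
20 504 z med/max 78.2 88.9 y -16.7 16.6 xmin 20.1
30 522 z med/max 79.3 95.0 y -24.4 24.7 xmin 30.0
40 723 z med/max 81.1 83.6 y -30.4 29.2 xmin 40.0
50 741 z med/max 81.5 83.7 y -32.2 30.8 xmin 50.0
60 704 z med/max 81.6 83.9 y -32.0 27.3 xmin 60.0
70 349 z med/max 81.4 83.4 y -25.0 23.8 xmin 70.0
stand [(0.67, [278.8, 59.5, 360.0, 260.9])]
deck plate z 2.837529565025228
```

View pics/w7.png

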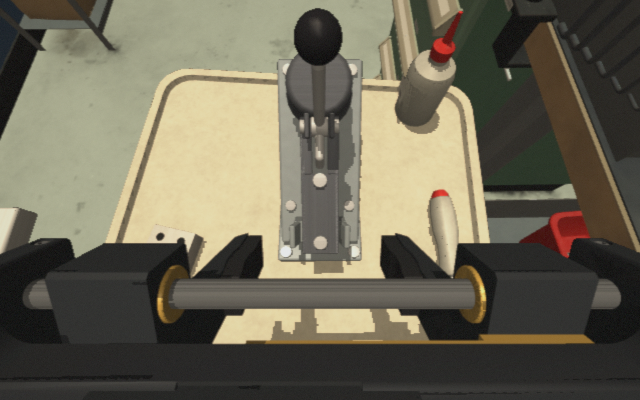

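```bash
cat >> h.py <<'E'
Rdk=(R.from_euler('z',89.2,degrees=True)*R.from_euler('y',-30,degrees=True)).as_matrix()
odk=np.array([.5404,.2157,.1448])-Rdk@[.060,0,.057]
def dpose(x,y,z): return rel(tool_from_coupler(Rdk),odk+Rdk@(np.array([x,y,z])/1000))
E
python3 -c "
from h import *
print(dpose(67,.3,200)); print(dpose(67,.3,145))
p=lambda e:np.array([26-86*np.cos(e),42+86*np.sin(e)])
E=np.radians(19.07)
for e in np.linspace(E+1.73,E,19): d=p(e)-p(E+1.73); print([0,round(-d[0],1),round(-d[1],1)])
"
```

```text
(array([   0.5, -119.7,   -4.7]), array([-4.68,  0.1 , -0.01]))
(array([   0.5, -115.2,   50.1]), array([-4.68,  0.1 , -0.01]))
[0, np.float64(-0.0), np.float64(-0.0)]
[0, np.float64(7.5), np.float64(-3.5)]
[0, np.float64(15.2), np.float64(-6.4)]
[0, np.float64(23.2), np.float64(-8.4)]
[0, np.float64(31.4), np.float64(-9.7)]
[0, np.float64(39.6), np.float64(-10.2)]
[0, np.float64(47.9), np.float64(-9.9)]
[0, np.float64(56.1), np.float64(-8.8)]
[0, np.float64(64.1), np.float64(-6.9)]
[0, np.float64(72.0), np.float64(-4.3)]
[0, np.float64(79.5), np.float64(-0.9)]
[0, np.float64(86.7), np.float64(3.2)]
[0, np.float64(93.4), np.float64(7.9)]
[0, np.float64(99.7), np.float64(13.3)]
[0, np.float64(105.4), np.float64(19.3)]
[0, np.float64(110.6), np.float64(25.7)]
[0, np.float64(115.0), np.float64(32.7)]
[0, np.float64(118.8), np.float64(40.0)]
[0, np.float64(121.9), np.float64(47.7)]
```

{"fn": "arm_command", "kwargs": {"linear": [[0.5, -30, -10], [0.5, -70, -8], [0.5, -105, -5], [0.5, -119.5, -5], [0.5, -119.5, -5], [0.5, -119.5, -5]], "dr": [[-4.7, 0, 0], [-4.7, 0, 0], [-4.7, 0, 0], [-4.7, 0, 0], [-4.7, 0, 0], [-4.7, 0, 0]], "grip": [-0.5, -0.5, -0.5, -0.5, -0.5, -0.5]}}

```text
t: 19.25
eef_pos: [0.5398, 0.1476, 0.2712]
ee_rot: [-2.62, 0.022, -0.003]
contact_force: [-0.3, -0.5, -0.3]
grip_width: 0.0661
```

```bash
python3 -c "
from h import *
print(dpose(67,.3,145))"
```

```text
(array([-0.6, -2.9, 55.5]), array([ 0.12,  0.05, -0.18]))
```

{"fn": "arm_command", "kwargs": {"linear": [[-0.5, -2, 20], [-0.5, -2, 40], [-0.5, -2, 55], [-0.5, -2, 55], [-0.5, -2, 55], [-0.5, -2, 55], [-0.5, -2, 55], [-0.5, -2, 55]], "dr": [[0, 0, 0], [0, 0, 0], [0, 0, 0], [0, 0, 0], [0, 0, 0], [0, 0, 0], [0, 0, 0], [0, 0, 0]], "grip": [-0.5, -0.5, -0.5, -0.5, 1, 1, 1, 1], "force": 15}}

```text
t: 20.25
eef_pos: [0.5399, 0.1785, 0.2261]
ee_rot: [-2.619, 0.019, -0.005]
contact_force: [0.2, -0.0, 0.0]
grip_width: 0.0283
```

```bash
python3 -c "
from h import *
print(dpose(67,.3,145),bot.get_obs()['contact_force'])"
```

```text
(array([-0.3,  1.4,  1. ]), array([ 0.05, -0.02, -0.02])) [ 0.15847327 -0.02509854  0.04480355]
```

{"fn": "arm_command", "kwargs": {"linear": [[0, 7.5, -3.5], [0, 15, -6.5], [0, 23, -8.5], [0, 31.5, -9.5], [0, 39.5, -10], [0, 48, -10], [0, 56, -9], [0, 64, -7], [0, 72, -4.5], [0, 79.5, -1]], "dr": [[0, 0, 0], [0, 0, 0], [0, 0, 0], [0, 0, 0], [0, 0, 0], [0, 0, 0], [0, 0, 0], [0, 0, 0], [0, 0, 0], [0, 0, 0]], "grip": [1, 1, 1, 1, 1, 1, 1, 1, 1, 1]}}

```text
t: 21.5
eef_pos: [0.5388, 0.1087, 0.1865]
ee_rot: [-2.619, 0.019, -0.005]
contact_force: [0.2, -0.6, 2.6]
grip_width: 0.026
```

{"fn": "arm_command", "kwargs": {"linear": [[0, 7, 4], [0, 14, 9], [0, 20, 14], [0, 26, 20], [0, 31, 26.5], [0, 35.5, 33.5], [0, 39, 41], [0, 41, 45], [0, 41, 45]], "dr": [[0, 0, 0], [0, 0, 0], [0, 0, 0], [0, 0, 0], [0, 0, 0], [0, 0, 0], [0, 0, 0], [0, 0, 0], [0, 0, 0]], "grip": [1, 1, 1, 1, 1, 1, 1, 1, 1]}}

```text
t: 22.62
eef_pos: [0.5384, 0.0962, 0.1271]
ee_rot: [-2.619, 0.019, -0.004]
contact_force: [0.6, 1.5, -0.6]
grip_width: 0.0258
```

```bash
python3 -c "
from h import *
print(dpose(-55,.3,99),bot.get_obs()['contact_force'],Rdk.T@bot.get_obs()['contact_force'])"
```

```text
(array([0.1, 2.7, 2.5]), array([ 0.05,  0.05, -0.04])) [ 0.63147325  1.548277   -0.56170133] [ 1.06750137 -0.60979437 -1.26491904]
```

{"fn": "arm_command", "kwargs": {"linear": [[0, 1, 2], [0, 1.5, 4], [0, 2, 6], [0, 2, 6]], "dr": [[0, 0, 0], [0, 0, 0], [0, 0, 0], [0, 0, 0]], "grip": [1, 1, 1, 1]}}

```text
t: 23.12
eef_pos: [0.5386, 0.0973, 0.1215]
ee_rot: [-2.619, 0.019, -0.005]
contact_force: [-0.7, -0.7, 2.4]
grip_width: 0.0254
```

```bash
python3 -c "
from h import *
print(dpose(-55,.3,99),Rdk.T@bot.get_obs()['contact_force'],bot.get_obs()['grip_width'])"
```

```text
(array([-0.2,  0.7, -3. ]), array([ 0.06, -0.  , -0.02])) [0.62802851 0.6774756  2.45971387] 0.025404467431686582
```

{"fn": "arm_command", "kwargs": {"linear": [[0, 0, 0], [0, 0, 0], [0, 0, 0], [0, 0, -25], [0, 0, -60], [0, 0, -100], [0, 0, -100], [0, 0, -100]], "dr": [[0, 0, 0], [0, 0, 0], [0, 0, 0], [0, 0, 0], [0, 0, 0], [0, 0, 0], [0, 0, 0], [0, 0, 0]], "grip": [-0.5, -0.5, -0.5, -0.5, -0.5, -0.5, 1, 1]}}

```text
t: 24.12
eef_pos: [0.5374, 0.0479, 0.2075]
ee_rot: [-2.619, 0.018, -0.003]
contact_force: [-1.0, 0.6, 0.3]
grip_width: 0.0483
```

```bash
sed -i 's/K=Q\[Q\[:,2\]>115\]/K=Q[(Q[:,2]>91)\&(Q[:,0]<-35)]/' seat.py; python3 seat.py w8.png; python3 -c "
from h import *
print(dpose(-55,.3,132))"
```

```text
coupler [(0.9, [290.1, 29.3, 356.8, 239.3])]
knob deck [-55.4  -0.6  97.2] coupler frame [-55.4  -0.6  68.2] world [0.5393 0.0956 0.1219]
-90 280 z med/max 65.4 70.3 y -17.9 16.1 xmin -89.7
-80 77 z med/max 65.3 70.9 y -17.8 15.9 xmin -80.0
-70 28 z med/max 65.3 67.1 y -17.6 15.7 xmin -70.0
-60 113 z med/max 65.6 67.3 y -17.4 15.6 xmin -59.8
-50 280 z med/max 65.6 95.0 y -16.3 16.3 xmin -49.6
-40 422 z med/max 66.0 94.9 y -17.1 16.2 xmin -40.0
-30 422 z med/max 66.0 90.8 y -16.9 16.1 xmin -29.9
-20 393 z med/max 66.1 87.9 y -16.7 15.9 xmin -20.0
-10 395 z med/max 66.0 85.1 y -17.3 15.7 xmin -9.9
0 348 z med/max 66.0 81.2 y -17.3 15.6 xmin 0.0
10 403 z med/max 73.1 82.6 y -17.1 15.4 xmin 10.2
20 477 z med/max 77.9 81.9 y -15.5 15.5 xmin 20.0
30 627 z med/max 79.3 83.3 y -24.7 24.7 xmin 30.0
40 897 z med/max 81.4 84.0 y -30.2 29.3 xmin 40.0
50 955 z med/max 81.6 84.3 y -31.9 30.9 xmin 50.0
60 940 z med/max 81.7 83.9 y -31.6 25.6 xmin 60.0
70 746 z med/max 81.6 84.1 y -23.8 22.9 xmin 70.0
80 197 z med/max 80.6 83.0 y -15.6 15.8 xmin 80.0
stand [(0.86, [282.6, 40.6, 367.5, 243.1])]
deck plate z 2.872198098321007
(array([ 0.9,  1.2, 62.6]), array([ 0.  ,  0.16, -0.01]))
```

View pics/w8.png

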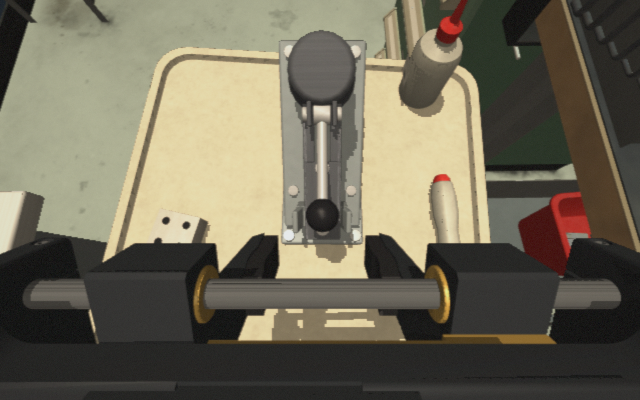

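{"fn": "arm_command", "kwargs": {"linear": [[1, 1, 0], [1, 1, 0], [1, 1, 20], [1, 1, 40], [1, 1, 56], [1, 1, 60], [1, 1, 62], [1, 1, 64], [1, 1, 64]], "dr": [[0, 0, 0], [0, 0, 0], [0, 0, 0], [0, 0, 0], [0, 0, 0], [0, 0, 0], [0, 0, 0], [0, 0, 0], [0, 0, 0]], "grip": [1, 1, 1, 1, 1, 1, 1, 1, 1]}}

```text
t: 25.4
eef_pos: [0.5398, 0.0779, 0.1528]
ee_rot: [-2.619, 0.019, -0.006]
contact_force: [-1.1, -1.2, 4.4]
grip_width: 0.0003
```

```bash
python3 -c "
from h import *
print(dpose(-55,.3,132),Rdk.T@bot.get_obs()['contact_force'],bot.get_obs()['grip_width'])"
```

```text
(array([-1.6, -0.3,  0.8]), array([ 0.08, -0.07, -0.03])) [1.15297434 1.0440525  4.46605996] 0.0003018364290582775
```

{"fn": "arm_command", "kwargs": {"linear": [[-1, 0, 1], [-1, 0, 2], [-1, 0, 2]], "dr": [[0, 0, 0], [0, 0, 0], [0, 0, 0]], "grip": [1, 1, 1]}}

```text
t: 25.78
eef_pos: [0.5399, 0.0782, 0.1522]
ee_rot: [-2.62, 0.02, -0.01]
contact_force: [-1.5, -7.3, 14.5]
grip_width: 0.0006
```

```bash
python3 -c "
from h import *
print(dpose(-55,.3,132),Rdk.T@bot.get_obs()['contact_force'],bot.get_obs()['grip_width'])"
```

```text
(array([-1.7, -0.4,  0.2]), array([ 0.11, -0.24, -0.03])) [ 0.86116138  1.44497384 16.20162063] 0.0006154252822400117
```

{"fn": "arm_command", "kwargs": {"linear": [[0, 0, -10], [0, 0, -40], [0, 0, -70], [0, 0, -70], [0, 0, -70]], "dr": [[0, 0, 0], [0, 0, 0], [0, 0, 0], [0, 0, 0], [0, 0, 0]], "grip": [1, 1, 1, 1, 1]}}

```text
t: 26.4
eef_pos: [0.5375, 0.0449, 0.2107]
ee_rot: [-2.619, 0.018, -0.004]
contact_force: [-0.4, 0.3, -0.0]
grip_width: 0.0004
```

```bash
python3 seat.py w9.png | egrep 'knob|^-60|^-30|^0|^60|^50|plate'; python3 - <<'E'
from h import *
im,d=bot.grab_frame('top'); ci=bot.camera_info('top')
for q in('block','oiler','deadblow','driver'): print(q,[np.round(l['location'],1) for l in bot.landmark_of('top',q)[:1]])
print(bot.get_obs()['contact_force'],bot.get_obs()['t'])
E
```

```text
knob deck [-55.4  -0.7  97.2] coupler frame [-55.4  -0.7  68.2] world [0.5394 0.0956 0.1219]
-60 112 z med/max 65.4 67.3 y -16.9 15.7 xmin -59.7
-30 416 z med/max 66.0 91.2 y -17.3 16.1 xmin -30.0
0 362 z med/max 66.0 81.4 y -16.8 16.6 xmin 0.3
50 945 z med/max 81.6 83.7 y -31.6 32.4 xmin 50.0
60 910 z med/max 81.7 84.0 y -31.2 26.9 xmin 60.0
deck plate z 2.8740405919331824
block [array([310.3, 271.2])]
oiler [array([239.8, 144.4])]
deadblow [array([308.5, 196.8])]
driver [array([320.8, 145.4])]
[-0.0214253  -1.11405446 -0.47379686] 26.8
```

```bash
python3 -c "
from rig import bot
print(bot.sign_off())"
```

```text
the job is handed in; nothing more can be done
None
```

The tow coupler is parked and locked on the stand's ball, and the job was handed in at about 27 s of the 67 s allowed.

I raised the handle fully, carried the coupler by its tail and lowered it square onto the ball. After releasing it I swung the handle down by its knob. I then pressed the knob with closed fingertips to about 16 N and backed the gripper off.

**Seating:** the channel top lies about 63 mm above the deck plate (67 mm from the deck's origin), parallel to within half a degree, as expected for fully home. The tail looked to be between the fork's ears, and the coupler met a firm stop at about 24 N when I pressed it down.

**Lock:** the knob measured at x = -55.4, z = 68.2 mm in the coupler's frame, about 69.4 mm after correcting the camera's height reading, against 70 mm at fully down. It gave only 0.6 mm under the last press and read the same afterwards.

**Clear of the work:** the tool force was back near zero and nothing was touching.

**Checks that disagreed:**
- Raising the handle slid the coupler about 10 mm along the cart, so I re-measured before gripping it.
- The nose drooped 4 to 5° in the grip, which I compensated for.
- The three cameras differed by 2 to 4 mm on the ball's position.
- In the last top view the hammer's reported position looked wrong, probably because the arm blocked the view. I saw no contact with the hammer or the screwdriver, and the block and oiler read within about 3 pixels of where they began. The first top view did not measure the screwdriver, so I have nothing to compare its last reading with.

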